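# Put the tampers back in their rests

### The job

Four espresso tampers have been left about the counter, among their round wooden rests. Put each tamper back, standing upright, into the recess of the rest that matches its size: the largest tamper in the largest rest, and so on down to the smallest. Set them down gently, without dropping them or knocking them about, and leave the milk pitcher and the coffee leveller where they stand.

Things in the scene. Friction and masses are not known exactly. Their poses are not given: they have to be found in the camera images.
- tamper_a: The largest of four espresso tampers, standing upright: a round steel base 58 mm in diameter and 18 mm thick, a thin steel neck (18 mm diameter), and on top a plain black cylindrical handle 32 mm in diameter and 40 mm long. Total height 92 mm, mass 0.1 to 0.6 kg. Loose. Origin: centre of its underside, z up along its axis (round, yaw is of no meaning).
- tamper_b: The second largest of four espresso tampers, standing upright: a round steel base 50 mm in diameter and 18 mm thick, a thin steel neck (18 mm diameter), and on top a plain black cylindrical handle 30 mm in diameter and 40 mm long. Total height 84 mm, mass 0.1 to 0.6 kg. Loose. Origin: centre of its underside, z up along its axis (round, yaw is of no meaning).
- tamper_c: The second smallest of four espresso tampers, standing upright: a round steel base 42 mm in diameter and 18 mm thick, a thin steel neck (18 mm diameter), and on top a plain black cylindrical handle 27 mm in diameter and 40 mm long. Total height 76 mm, mass 0.1 to 0.6 kg. Loose. Origin: centre of its underside, z up along its axis (round, yaw is of no meaning).
- tamper_d: The smallest of four espresso tampers, standing upright: a round steel base 34 mm in diameter and 18 mm thick, a thin steel neck (18 mm diameter), and on top a plain black cylindrical handle 24 mm in diameter and 40 mm long. Total height 68 mm, mass 0.1 to 0.6 kg. Loose. Origin: centre of its underside, z up along its axis (round, yaw is of no meaning).
- rest_a: The largest of four tamper rests, a shallow round brown wooden dish with a black rubber floor, fixed to the table, for the largest tamper (base 58 mm): outer diameter 92 mm, height 12 mm, flat recess 76 mm in diameter and 8 mm deep, its floor 4 mm above the table. Origin: centre of its underside, on the table, z up.
- rest_b: The second largest of four tamper rests, a shallow round brown wooden dish with a black rubber floor, fixed to the table, for the second largest tamper (base 50 mm): outer diameter 84 mm, height 12 mm, flat recess 68 mm in diameter and 8 mm deep, its floor 4 mm above the table. Origin: centre of its underside, on the table, z up.
- rest_c: The second smallest of four tamper rests, a shallow round brown wooden dish with a black rubber floor, fixed to the table, for the second smallest tamper (base 42 mm): outer diameter 76 mm, height 12 mm, flat recess 60 mm in diameter and 8 mm deep, its floor 4 mm above the table. Origin: centre of its underside, on the table, z up.
- rest_d: The smallest of four tamper rests, a shallow round brown wooden dish with a black rubber floor, fixed to the table, for the smallest tamper (base 34 mm): outer diameter 68 mm, height 12 mm, flat recess 52 mm in diameter and 8 mm deep, its floor 4 mm above the table. Origin: centre of its underside, on the table, z up.
- pitcher: Small steel milk pitcher, loose, not to be moved: round, open on top, 68 mm in diameter, 85 mm tall, with a thin loop handle on its +y side reaching 60 mm from the axis. Origin: centre of its underside, z up.
- leveller: Coffee leveller, loose, not a tamper, not to be moved: a squat metal puck without a handle, 62 mm in diameter, 26 mm tall. Origin: centre of its underside, z up. (The ten listed things stand mixed on the white counter in two rough rows; between neighbours the centres are at least 110 mm apart. Whatever else is on the counter stands farther out.)
Mind the look-alikes: they are no part of the job. What is shaped like the tamper_c but blue, orange or pink is not meant.

How it is judged (in metres and radians):
At the end, for the whole second after the job is handed in: Each of the four tampers stands in the rest of its own size: its axis within 12 mm of the rest's centre, its underside on the recess floor (less than 7 mm above the rest's underside), upright within 0.1 rad and at rest; pitcher and leveller within 30 mm of where they began (horizontal distance between tamper_a and rest_a below 0.012 m and z of tamper_a in the frame of rest_a below 0.007 m and angle between each of tamper_a, tamper_b, tamper_c, tamper_d's own z axis and vertical below 0.1 rad and linear speed of each of tamper_a, tamper_b, tamper_c, tamper_d below 0.02 m/s and horizontal distance between tamper_b and rest_b below 0.012 m and z of tamper_b in the frame of rest_b below 0.007 m and horizontal distance between tamper_c and rest_c below 0.012 m and z of tamper_c in the frame of rest_c below 0.007 m and horizontal distance between tamper_d and rest_d below 0.012 m and z of tamper_d in the frame of rest_d below 0.007 m and distance of each of pitcher, leveller from where it was at the start of the episode below 0.03 m); the robot touches nothing.
It fails at once if a tamper falls or is knocked: it moves faster than 0.6 m/s while the fingers do not hold it ((linear speed of tamper_a above 0.6 m/s and contact force between the fingers and tamper_a below 0.5 N) or (linear speed of tamper_b above 0.6 m/s and contact force between the fingers and tamper_b below 0.5 N) or (linear speed of tamper_c above 0.6 m/s and contact force between the fingers and tamper_c below 0.5 N) or (linear speed of tamper_d above 0.6 m/s and contact force between the fingers and tamper_d below 0.5 N)).
It fails at once if the pitcher or the leveller is shifted by more than 30 mm or tipped over (distance of any of pitcher, leveller from where it was at the start of the episode above 0.03 m or angle between any of pitcher, leveller's own z axis and vertical above 0.5 rad).
It also fails if it takes over 128 s, if anything falls off the work surface, if the arm or the gripper's body presses on something with over 40 N, if the wrist force passes 120 N, or if a joint passes its speed limit or range.

### The arm

A 6-joint arm with a two-finger parallel gripper is mounted at the origin on the work surface. World frame = base frame: x ahead of the robot, y to its left, z up, the work surface at z = 0. Lengths are in mm, angles in rad, forces in N, time in s.
With the tool pointing down it reaches from about 250 to 800 mm from the base axis. Payload 3.9 kg.
Tool frame: the origin (TCP) lies midway between the tips of the shut fingers; the grasp point (between the pads) lies 19 mm behind it; z points along the fingers, y is the direction in which the jaws open and shut (so a half turn about z gives the same grasp; the last joint's range is limited). The gripper opens to 85 mm and grips with 20 to 120 N. Pads are 22 mm wide; open, the fingers measure 114 mm over their backs; the gripper's body (76 mm by 85 mm) begins 54 mm behind the grasp point. The pads swing forward as they close: fully open they stand 13 mm farther back than shut.
Start: joints at [1.298, 0.26, -0.138, 1.173, 0, 1.571], TCP at [141.446, 505.577, 231.304] pointing down, gripper open.
Joint ranges: [-2.78, 2.78], [-0.83, 1.72], [-1.28, 1.37], [-1.9, 2.12], [-1.57, 1.48], [-3.14, 3.14]. Speed limits (rad/s): [2.57, 2.57, 3.14, 3.14, 3.14, 3.14].

### API

Orientations are given as a rotation vector (axis times angle).
In Python, from cell import r gives the robot as it stands.
- The arm moves only by the tool arm_command, never from a script. Its arguments are lists of equal length, an entry for each row: "angular": the turn, a rotation vector about the tool's x, y, z in degrees, a list of three; "delta_pos": the shift along the tool's x, y, z in m, a list of three; "claw": the opening, from 0 (shut) to 1 (fully open). A call has exactly 10 rows; each row shifts and turns the pose as measured when the row begins, along the tool's axes as they then stand; what a row does not reach is not made up. A row lasts 1/12 s, in which the tool goes at most 41.7 mm and 7.16 degrees, less where a joint would pass 70% of its speed; a pose out of reach is approached as far as the arm can. A call is refused whole if a number of a shift passes 0.0417 or a number of a turn 7.16, either way. A call with a gripper value outside its range is refused whole. The fingers move at their own pace and stop on an object; "grip_force" is the grip in N (left out, the last holds). Time passes only in rows, so rows that do not move let the fingers close, or fill a call up. It gives the time, the measured TCP pose, the force and the opening at its end, in the units of the state.
- r.state(): the state, without advancing time (a new reading comes with each control period).
- r.snapshot(name): name is "side" or "top" or "wrist"; returns (picture, depth): 480x640x3 uint8, red, green, blue; 480x640 float32, mm along the optical axis (not along the pixel's ray), 0 where there is no reading.
- r.camera_model(name): a dict with "K" (3x3 intrinsics, pixels), "xyz" and "rotation" of the camera in the world; the wrist camera has in their place "hand_eye" (4x4, takes a point from camera to tool coordinates, whose origin is the TCP and whose axes are the flange's). Camera axes: x right, y down, z forward; pixel columns grow to the right and rows downward; lengths in mm; the calibration is good to about 2 mm. A picture is of the moment at which its call begins: read the wrist's pose just before it. camera_model takes no time and is no camera call.
- r.finish_job(): hands the job in, once; it reports no verdict.
The state is a dict: "t": time; "q": joint angles; "qd": joint speeds; "effort": joint torques, N m; "eef_pos": TCP position; "tool_rot": TCP orientation; "ft_force": force on the tool from outside, world axes, zero at the start; "torque": the same for the moment, N m; "gripper_width": opening from 0.0 (shut) to 1.0 (fully open).
Only numpy, scipy, OpenCV 4.12 (cv2) and the standard library are available. Lean on these libraries where they do the work, as an engineer would, in place of code of your own. Each camera call takes 0.05 s, during which the arm holds its last target. There are 200 camera calls.

## Working session

There is one attempt and no reset: what is moved stays moved. The work goes in short steps, Python scripts to look and compute and a tool call to move; the robot and the scene stay as the last step left them, time stands still between calls to the robot, and variables do not carry over. Pictures are saved under pics/ and viewed, about 12 in all and at most 16, crops included, and the job is handed in when it is done.

Besides the shell and the picture viewer there is one more tool, called after ">>>" as name(argument=value, ...) on one line, values as JSON. arm_command: Moves the arm, as the interface text tells. Its arguments: {"type":"object","properties":{"angular":{"type":"array"},"delta_pos":{"type":"array"},"claw":{"type":"array"},"grip_force":{"type":"number"}},"required":["angular","delta_pos","claw"]}

```bash
ls; mkdir -p pics; cat > h.py <<'E'
import numpy as np, cv2
from cell import r
from scipy.spatial.transform import Rotation as R
def save(n,im): cv2.imwrite('pics/'+n,im[...,::-1])
def world(name,depth,st=None):
    c=r.camera_model(name);K=np.array(c['K']);v,u=np.mgrid[:480,:640]
    P=np.stack([(u-K[0,2])/K[0,0]*depth,(v-K[1,2])/K[1,1]*depth,depth],-1)
    if 'hand_eye' in c:
        H=np.array(c['hand_eye']);P=P@H[:3,:3].T+H[:3,3]
        return P@R.from_rotvec(st['tool_rot']).as_matrix().T+np.array(st['eef_pos'])
    return P@np.array(c['rotation']).reshape(3,3).T+np.array(c['xyz'])
E
python3 - <<'E'
from h import *
s=r.state();print(s)
for n in('top','side'):
    c=r.camera_model(n);print(c)
    im,d=r.snapshot(n);save(n+'0.png',im);np.savez(n+'0.npz',im=im,W=world(n,d),d=d)
print(r.camera_model('wrist'))
print(R.from_rotvec(s['tool_rot']).as_matrix().round(3))
E
```

```text
pics
{'t': 0.0, 'q': array([ 1.29802541e+00,  2.60637629e-01, -1.39394312e-01,  1.17267424e+00,
        1.17175508e-05,  1.57080486e+00]), 'qd': array([ 8.12482356e-05,  5.25334689e-04, -4.83541192e-04,  3.94446512e-04,
        6.91347727e-04,  1.09096687e-03]), 'effort': array([-4.87217276e-04, -4.05684614e+01,  2.53920758e+01,  1.87005167e-02,
       -1.84897990e-04,  3.32546176e-05]), 'eef_pos': array([141.24787171, 504.9329962 , 230.47965872]), 'tool_rot': array([-4.27116704e-01, -3.11214758e+00,  2.96937424e-03]), 'ft_force': array([-0.54692938, -0.09176429,  0.14742571]), 'torque': array([-0.05908604, -0.04271298,  0.01297447]), 'gripper_width': 1.0021587717041611}
{'K': array([[516.31980115,   0.        , 320.19644566],
       [  0.        , 516.31980115, 238.05326932],
       [  0.        ,   0.        ,   1.        ]]), 'xyz': array([ 370.79715148,  -18.12141627, 1200.75623333]), 'rotation': array([-2.20993041,  2.14959404, -0.11958288])}Traceback (most recent call last):
  File "<stdin>", line 5, in <module>
  File "h.py", line 11, in world
    return P@np.array(c['rotation']).reshape(3,3).T+np.array(c['xyz'])
             ~~~~~~~~~~~~~~~~~~~~~~~~~~~~~~~^^^^^
ValueError: cannot reshape array of size 3 into shape (3,3)
```

```bash
sed -i "s/np.array(c\['rotation'\]).reshape(3,3).T/R.from_rotvec(c['rotation']).as_matrix().T/" h.py
python3 - <<'E'
from h import *
for n in('top','side'):
    im,d=r.snapshot(n);save(n+'0.png',im);np.savez(n+'0.npz',im=im,W=world(n,d),d=d)
print(r.camera_model('wrist'))
print(R.from_rotvec(r.state()['tool_rot']).as_matrix().round(3))
E
```

```text
{'K': array([[373.13983368,   0.        , 313.82467172],
       [  0.        , 373.13983368, 240.98667208],
       [  0.        ,   0.        ,   1.        ]]), 'hand_eye': array([[ 1.40140498e-03, -9.61974237e-01, -2.73136603e-01,
         6.91982520e+01],
       [ 9.99998078e-01,  1.72265118e-03, -9.36321831e-04,
        -3.48980094e-01],
       [ 1.37123657e-03, -2.73134766e-01,  9.61974802e-01,
        -1.42083828e+02],
       [ 0.00000000e+00,  0.00000000e+00,  0.00000000e+00,
         1.00000000e+00]])}
[[-0.963  0.269 -0.   ]
 [ 0.269  0.963 -0.001]
 [ 0.    -0.002 -1.   ]]
```

View pics/top0.png

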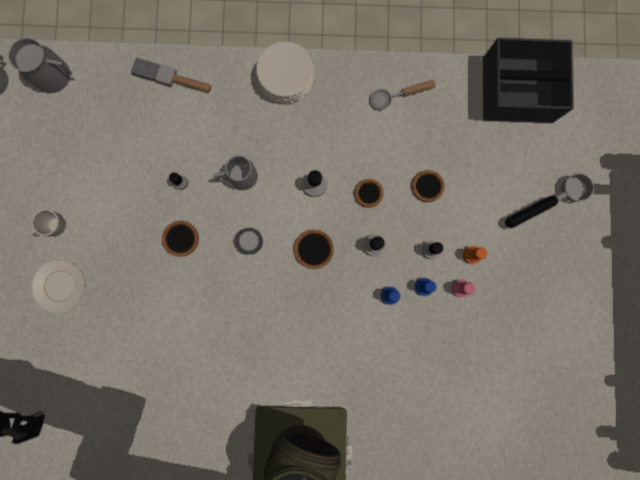

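View pics/side0.png

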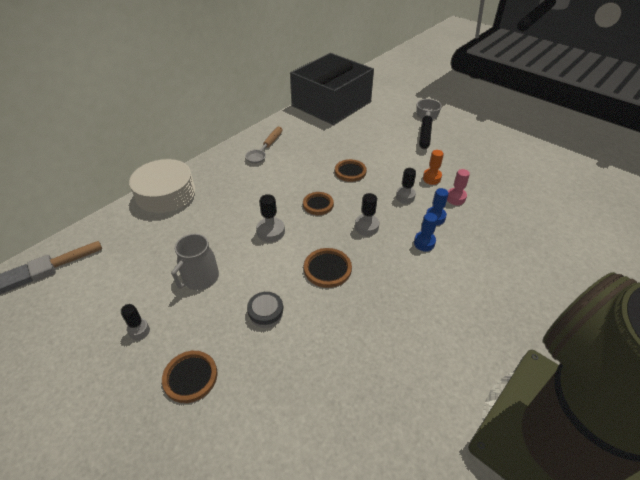

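Candidates in the top view are the black-handled steel tampers at (177,180), (315,181), (376,245) and (434,250). The look-alikes, which I reject, are blue (391,295), blue (425,286), orange (475,254) and pink (462,289). The rests are at (180,238), (314,249), (369,193) and (428,186). The pitcher is at (238,172) and the leveller at (248,240). Next I measure sizes and heights from depth.

```bash
python3 - <<'E'
from h import *
z=np.load('top0.npz');im=z['im'].astype(int);W=z['W'];hsv=cv2.cvtColor(z['im'],cv2.COLOR_RGB2HSV)
print('table z',np.median(W[300:340,150:350,2]), (z['d']==0).sum())
tz=np.median(W[300:340,150:350,2])
v,u=np.mgrid[:480,:640]
for n,(a,b) in dict(t1=(177,180),t2=(315,181),t3=(376,245),t4=(434,250)).items():
    m=(np.hypot(u-a,v-b)<20)
    zs=W[...,2]-tz
    top=np.percentile(zs[m],99.5); 
    hm=m&(zs>top-12);hx=W[hm]
    bm=m&(zs>10)&(zs<24);bx=W[bm]
    c,rad=cv2.minEnclosingCircle(bx[:,:2].astype(np.float32))
    c2,rad2=cv2.minEnclosingCircle(hx[:,:2].astype(np.float32))
    print(n,'top',top.round(1),'handle',np.round(c2,1),round(2*rad2,1),hm.sum(),'base',np.round(c,1),round(2*rad,1))
# rests: brown ring
for n,(a,b) in dict(r1=(180,238),r2=(314,249),r3=(369,193),r4=(428,186)).items():
    m=(np.hypot(u-a,v-b)<26)&(hsv[...,1]>90)&(hsv[...,0]<20)&(hsv[...,2]>50)
    p=np.argwhere(m)[:,::-1].astype(np.float32)
    h=cv2.convexHull(W[m][:,:2].astype(np.float32));e=cv2.fitEllipse(h)
    print(n,m.sum(),'ell',np.round(e[0],1),np.round(e[1],1),'z',np.median(W[m][:,2]-tz).round(1))
for n,(a,b) in dict(p=(240,172),l=(248,240)).items():
    m=(np.hypot(u-a,v-b)<24)&(W[...,2]-tz>18);print(n,W[m].min(0).round(),W[m].max(0).round())
c=W[300,320],W[100,100];print(c)
E
```

```text
table z -0.08115063110733445 1261
t1 top 70.2 handle [491.6 143. ] 402.7 94 base [605.2 294.5] 33.8
t2 top 958.4 handle [370.8 -18.1] 0.0 7 base [609.6 -18. ] 57.9
t3 top 1200.8 handle [370.8 -18.1] 0.0 9 base [ 470.2 -159.4] 49.7
t4 top 954.5 handle [370.8 -18.1] 0.0 7 base [ 463.8 -291.6] 41.5
r1 409 ell [418.6 156.3] [129.1 383.2] z 10.8
r2 417 ell [441.1 -18.7] [ 92.3 133.5] z 11.3
r3 294 ell [498.4 -88.5] [108.7 290.8] z 11.9
r4 337 ell [ 497.7 -168.4] [129.1 410.7] z 11.6
p [371. -18.  18.] [ 658.  202. 1201.]
l [371. -18.  19.] [ 501.  158. 1201.]
(array([341.38220412, -37.96055318,   1.72252952]), array([799.56258512, 497.64587939,   1.37616702]))
```

```bash
python3 - <<'E'
from h import *
from scipy.optimize import least_squares
def circ(p):
    f=lambda q:np.hypot(p[:,0]-q[0],p[:,1]-q[1])-q[2]
    s=least_squares(f,[*p.mean(0),40],loss='soft_l1');return s.x.round(1)
z=np.load('top0.npz');W=z['W'];hsv=cv2.cvtColor(z['im'],cv2.COLOR_RGB2HSV);ok=z['d']>0
v,u=np.mgrid[:480,:640]
for n,(a,b) in dict(d=(177,180),a=(315,181),b=(376,245),c=(434,250)).items():
    zs=W[...,2]; m=(np.hypot(u-a,v-b)<20)&ok&(zs<110)
    top=np.percentile(zs[m],99.5);hx=W[m&(zs>top-8)];bx=W[m&(zs>10)&(zs<24)]
    f=lambda x:(np.round(cv2.minEnclosingCircle(x[:,:2].astype(np.float32))[0],1),round(2*cv2.minEnclosingCircle(x[:,:2].astype(np.float32))[1],1))
    print(n,'top',top.round(1),'handle',f(hx),'base',f(bx))
Cc=np.array(r.camera_model('top')['xyz'])
for n,(a,b) in dict(r1=(180,238),r2=(314,249),r3=(369,193),r4=(428,186)).items():
    m=(np.hypot(u-a,v-b)<26)&(hsv[...,1]>90)&(hsv[...,0]<20)&(hsv[...,2]>50)&ok
    Q=Cc+(W-Cc)*((12-Cc[2])/(W[...,2]-Cc[2]))[...,None]
    h=cv2.convexHull(Q[m][:,:2].astype(np.float32))[:,0]
    print(n,m.sum(),'outer',circ(h),'ring',circ(Q[m][:,:2]))
for n,(a,b) in dict(p=(240,172),l=(248,240)).items():
    m=(np.hypot(u-a,v-b)<30)&(W[...,2]>18)&ok;print(n,W[m].min(0).round(),W[m].max(0).round())
E
```

```text
d top 69.5 handle (array([604.7, 294.9]), 24.2) base (array([605.2, 294.5]), 33.8)
a top 95.0 handle (array([610.1, -18. ]), 31.5) base (array([609.6, -18. ]), 57.9)
b top 87.3 handle (array([ 470.6, -159.2]), 29.4) base (array([ 470.2, -159.4]), 49.7)
c top 79.3 handle (array([ 464. , -291.2]), 25.7) base (array([ 463.8, -291.6]), 41.5)
r1 407 outer [474.6 289.2  40.8] ring [474.6 288.9  36.9]
r2 414 outer [458.7 -19.   44.6] ring [458.7 -19.6  41. ]
r3 292 outer [ 593.3 -144.5   32.7] ring [ 593.7 -144.7   29.2]
r4 335 outer [ 614.7 -282.4   37.1] ring [ 614.7 -283.1   33.4]
p [592. 116.  18.] [658. 205.  89.]
l [441.  98.  19.] [501. 158.  33.]<stdin>:16: RuntimeWarning: divide by zero encountered in divide
<stdin>:16: RuntimeWarning: invalid value encountered in multiply
```

Sizes match cleanly, so the choice is clear:

| Tamper | From | Rest | To |
|---|---|---|---|
| d | (605,294) | (369,193)px | (593,-145) |
| a | (610,-18) | (314,249)px | (459,-19) |
| b | (470,-159) | (180,238)px | (475,289) |
| c | (464,-291) | (428,186)px | (615,-283) |

First I turn the tool to align with the axes and head for d, then take a close crop there.

>>> arm_command(angular=[[0,0,-5.2],[0,0,-5.2],[0,0,-5.2],[0,0,0],[0,0,0],[0,0,0],[0,0,0],[0,0,0],[0,0,0],[0,0,0]], delta_pos=[[0,0,0],[0,0,0],[0,0,0],[-0.02,-0.01,0],[-0.035,-0.016,0],[-0.035,-0.016,0],[-0.035,-0.016,0],[-0.035,-0.016,0],[-0.035,-0.016,0],[-0.02,-0.01,0]], claw=[0.7,0.7,0.7,0.7,0.7,0.7,0.7,0.7,0.7,0.7], grip_force=40)

```text
t: 0.98
eef_pos: [360.7, 406.2, 226.6]
tool_rot: [0.043, -3.137, 0.009]
ft_force: [0.3, 0.2, -0.1]
gripper_width: 0.699
```

>>> arm_command(angular=[[0,0,1.5],[0,0,0],[0,0,0],[0,0,0],[0,0,0],[0,0,0],[0,0,0],[0,0,0],[0,0,0],[0,0,0]], delta_pos=[[-0.032,-0.015,0],[-0.035,-0.016,0],[-0.035,-0.016,0],[-0.035,-0.016,0],[-0.035,-0.016,0],[-0.035,-0.016,0],[-0.025,-0.011,0],[-0.012,-0.006,0],[0,0,0],[0,0,0]], claw=[0.7,0.7,0.7,0.7,0.7,0.7,0.7,0.7,0.7,0.7])

```text
t: 1.82
eef_pos: [620.6, 281.7, 219.1]
tool_rot: [-0.014, -3.131, 0.015]
ft_force: [-0.1, 0.5, -0.6]
gripper_width: 0.701
```

```bash
cat > w.py <<'E'
import sys
from h import *
s=r.state();im,d=r.snapshot('wrist');W=world('wrist',d,s)
a=sys.argv;save(a[1],im);gx,gy,H=map(float,a[2:5])
z=W[...,2];m=(d>0)&(np.hypot(W[...,0]-gx,W[...,1]-gy)<40)
print('tcp',s['eef_pos'].round(1),'yaw',(R.from_rotvec(s['tool_rot']).as_matrix()[:,1]).round(3), 'table',np.median(z[(d>0)&(abs(z)<4)]).round(1))
for l,lo,hi in(('handle',H-8,H+5),('base',10,24)):
    k=m&(z>lo)&(z<hi)
    if k.sum()>9:
        c,q=cv2.minEnclosingCircle(W[k][:,:2].astype(np.float32));print(l,np.round(c,1),round(2*q,1),k.sum(),'zmax',W[k][:,2].max().round(1))
E
python3 w.py w1.png 605 294.5 68
```

```text
tcp [620.6 281.7 219.1] yaw [ 0.009  1.    -0.01 ] table -0.7
handle [607.6 296.7] 24.0 657 zmax 69.4
base [607.2 296.6] 33.7 395 zmax 23.7
```

View pics/w1.png

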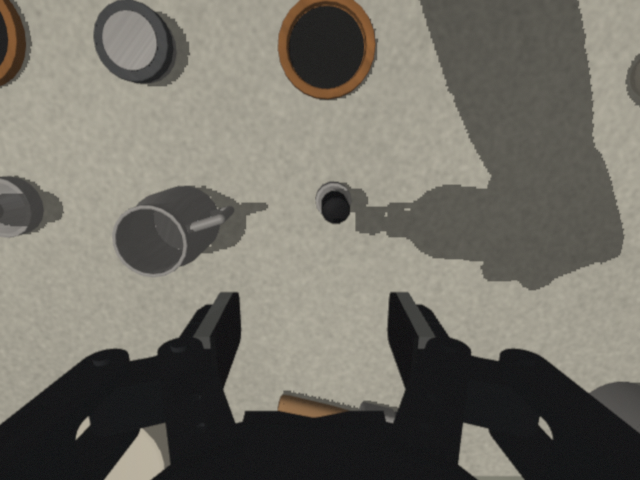

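```bash
cat > g.py <<'E'
import sys
from h import *
s=r.state();M=R.from_rotvec(s['tool_rot']);T=R.from_matrix(np.array([[-1,0,0],[0,1,0],[0,0,-1.]]))
t=np.array(list(map(float,sys.argv[1:4])))
print('tcp',s['eef_pos'].round(1),'t',round(s['t'],2),'w',s['gripper_width'].__round__(3),'f',s['ft_force'].round(1))
print('tool delta',(M.inv().apply(t-s['eef_pos'])).round(1),'turn deg',np.degrees((M.inv()*T).as_rotvec()).round(2))
E
python3 g.py 606 296 100
```

```text
tcp [620.3 281.8 219. ] t 1.87 w 0.705 f [ 0.9 -0.6 -0.4]
tool delta [ 13.2  15.3 119. ] turn deg [-0.58 -0.59 -0.47]
```

>>> arm_command(angular=[[-0.6,-0.6,-0.5],[0,0,0],[0,0,0],[0,0,0],[0,0,0],[0,0,0],[0,0,0],[0,0,0],[0,0,0],[0,0,0]], delta_pos=[[0.005,0.006,0.01],[0.004,0.005,0.02],[0.004,0.004,0.025],[0,0,0.025],[0,0,0.02],[0,0,0.01],[0,0,0.005],[0,0,0],[0,0,0],[0,0,0]], claw=[0.7,0.7,0.7,0.7,0.7,0.7,0.7,0.7,0.7,0.7])

```text
t: 2.7
eef_pos: [597.0, 305.4, 105.0]
tool_rot: [-0.022, 3.14, 0.007]
ft_force: [0.2, 1.2, 0.1]
gripper_width: 0.703
```

```bash
python3 g.py 606 296 32
```

```text
tcp [597.  305.4 105. ] t 2.7 w 0.703 f [0.2 1.2 0.1]
tool delta [-8.7 -9.8 72.9] turn deg [0.26 0.08 0.79]
```

>>> arm_command(angular=[[0,0,0.5],[0,0,0],[0,0,0],[0,0,0],[0,0,0],[0,0,0],[0,0,0],[0,0,0],[0,0,0],[0,0,0]], delta_pos=[[-0.007,-0.008,0],[0,0,0.0],[0,0,0.01],[0,0,0.012],[0,0,0.012],[0,0,0.012],[0,0,0.01],[0,0,0.006],[0,0,0],[0,0,0]], claw=[0.7,0.7,0.7,0.7,0.7,0.7,0.7,0.7,0.7,0.7])

```text
t: 3.53
eef_pos: [612.2, 297.3, 44.6]
tool_rot: [-0.0, 3.128, 0.016]
ft_force: [-0.3, -0.1, 1.1]
gripper_width: 0.701
```

```bash
python3 g.py 606 296 32
```

```text
tcp [612.2 297.3  44.6] t 3.53 w 0.701 f [-0.3 -0.1  1.1]
tool delta [ 6.4 -1.5 12.5] turn deg [0.59 0.8  0.01]
```

>>> arm_command(angular=[[0.5,0.7,0],[0,0,0],[0,0,0],[0,0,0],[0,0,0],[0,0,0],[0,0,0],[0,0,0],[0,0,0],[0,0,0]], delta_pos=[[0.004,-0.001,0.006],[0.001,0,0.005],[0,0,0],[0,0,0],[0,0,0],[0,0,0],[0,0,0],[0,0,0],[0,0,0],[0,0,0]], claw=[0.7,0.7,0.7,0.7,0.7,0.7,0.7,0.7,0.7,0.7])

```text
t: 4.37
eef_pos: [608.7, 297.5, 35.3]
tool_rot: [-0.001, 3.137, 0.005]
ft_force: [0.6, 0.3, -0.6]
gripper_width: 0.698
```

```bash
python3 g.py 606 296 32
```

```text
tcp [608.7 297.5  35.3] t 4.37 w 0.698 f [ 0.6  0.3 -0.6]
tool delta [ 2.7 -1.5  3.3] turn deg [0.17 0.28 0.02]
```

>>> arm_command(angular=[[0.2,0.3,0],[0,0,0],[0,0,0],[0,0,0],[0,0,0],[0,0,0],[0,0,0],[0,0,0],[0,0,0],[0,0,0]], delta_pos=[[0.002,-0.001,0.002],[0,0,0],[0,0,0],[0,0,0],[0,0,0],[0,0,0],[0,0,0],[0,0,0],[0,0,0],[0,0,0]], claw=[0.6,0.5,0.45,0.4,0.35,0.3,0.25,0.2,0.1,0.1], grip_force=40)

```text
t: 5.2
eef_pos: [606.6, 296.7, 33.3]
tool_rot: [0.001, -3.141, 0.0]
ft_force: [0.4, 0.4, 0.7]
gripper_width: 0.27
```

```bash
python3 g.py 606 296 180
```

```text
tcp [606.6 296.7  33.3] t 5.2 w 0.27 f [0.4 0.4 0.7]
tool delta [   0.7   -0.7 -146.7] turn deg [-0.02 -0.04  0.03]
```

>>> arm_command(angular=[[0,0,0],[0,0,0],[0,0,0],[0,0,0],[0,0,0],[0,0,0],[0,0,0],[0,0,0],[0,0,0],[0,0,0]], delta_pos=[[0,0,0],[0,0,0],[0,0,-0.006],[0,0,-0.012],[0,0,-0.022],[0,0,-0.025],[0,0,-0.025],[0,0,-0.025],[0,0,-0.015],[0,0,-0.006]], claw=[0,0,0,0,0,0,0,0,0,0], grip_force=50)

```text
t: 6.03
eef_pos: [602.1, 293.9, 170.8]
tool_rot: [0.0, -3.128, 0.012]
ft_force: [0.8, 0.6, -1.2]
gripper_width: 0.268
```

```bash
python3 g.py 593.5 -144.6 170
```

```text
tcp [602.1 293.9 170.8] t 6.03 w 0.268 f [ 0.8  0.6 -1.2]
tool delta [   8.7 -438.5    4.3] turn deg [-0.44 -0.77  0.01]
```

>>> arm_command(angular=[[-0.4,-0.7,0],[0,0,0],[0,0,0],[0,0,0],[0,0,0],[0,0,0],[0,0,0],[0,0,0],[0,0,0],[0,0,0]], delta_pos=[[0.002,-0.01,0],[0,-0.02,0],[0,-0.03,0],[0,-0.035,0],[0,-0.035,0],[0,-0.035,0],[0,-0.035,0],[0,-0.035,0],[0,-0.035,0],[0,-0.035,0]], claw=[0,0,0,0,0,0,0,0,0,0])

```text
t: 6.87
eef_pos: [599.6, -14.2, 167.9]
tool_rot: [0.024, -3.14, -0.006]
ft_force: [0.6, 0.0, -1.5]
gripper_width: 0.266
```

```bash
python3 g.py 593.5 -144.6 170
```

```text
tcp [599.6 -14.2 167.9] t 6.87 w 0.266 f [ 0.6  0.  -1.5]
tool delta [   8.1 -130.3   -2.7] turn deg [ 0.24 -0.09  0.86]
```

>>> arm_command(angular=[[0.2,0,0.8],[0,0,0],[0,0,0],[0,0,0],[0,0,0],[0,0,0],[0,0,0],[0,0,0],[0,0,0],[0,0,0]], delta_pos=[[0.002,-0.035,0],[0.002,-0.033,0],[0,-0.025,0],[0,-0.015,0],[0,-0.008,0],[0,-0.003,0],[0,0,0],[0,0,0],[0,0,0],[0,0,0]], claw=[0,0,0,0,0,0,0,0,0,0])

```text
t: 7.7
eef_pos: [590.5, -144.0, 162.6]
tool_rot: [-0.011, -3.13, -0.001]
ft_force: [0.6, 0.3, -1.1]
gripper_width: 0.269
```

```bash
python3 g.py 593.5 -144.6 70; cat > rc.py <<'E'
import sys
from h import *
from scipy.optimize import least_squares
s=r.state();im,d=r.snapshot('wrist');W=world('wrist',d,s);save(sys.argv[1],im)
gx,gy=map(float,sys.argv[2:4]);C=None
hsv=cv2.cvtColor(im,cv2.COLOR_RGB2HSV)
m=(d>0)&(np.hypot(W[...,0]-gx,W[...,1]-gy)<58)&(hsv[...,1]>90)&(hsv[...,0]<20)&(hsv[...,2]>50)&(W[...,2]>6)
h=cv2.convexHull(W[m][:,:2].astype(np.float32))[:,0]
for p in(h,W[m][:,:2]):
    q=least_squares(lambda q:np.hypot(p[:,0]-q[0],p[:,1]-q[1])-q[2],[gx,gy,40],loss='soft_l1').x;print('rest',q.round(1))
E
python3 rc.py w2.png 593.5 -144.6
```

```text
tcp [ 590.5 -144.   162.6] t 7.7 w 0.269 f [ 0.6  0.3 -1.1]
tool delta [-4.1 -0.6 92.6] turn deg [ 0.04 -0.65 -0.42]
rest [ 594.6 -144.5   33.3]
rest [ 594.1 -144.6   29.4]
```

View pics/w2.png

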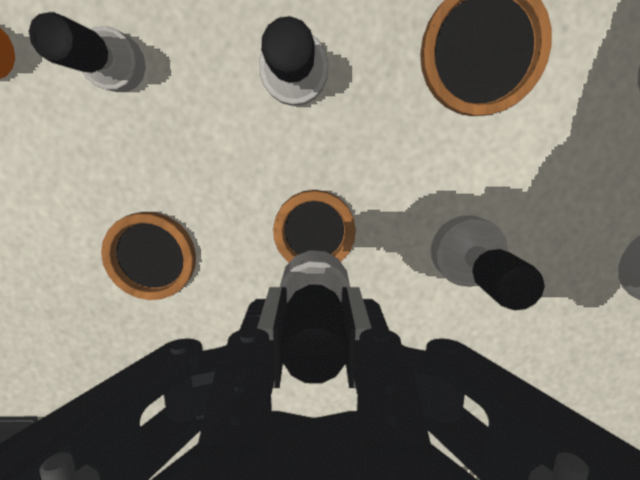

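>>> arm_command(angular=[[0,-0.6,-0.4],[0,0,0],[0,0,0],[0,0,0],[0,0,0],[0,0,0],[0,0,0],[0,0,0],[0,0,0],[0,0,0]], delta_pos=[[-0.002,0,0.008],[0,0,0.018],[0,0,0.022],[0,0,0.022],[0,0,0.015],[0,0,0.008],[0,0,0.003],[0,0,0],[0,0,0],[0,0,0]], claw=[0,0,0,0,0,0,0,0,0,0])

```text
t: 8.58
eef_pos: [597.2, -136.7, 67.4]
tool_rot: [-0.018, 3.134, 0.0]
ft_force: [0.5, -0.9, -1.3]
gripper_width: 0.267
```

```bash
python3 g.py 594 -144.6 38
```

```text
tcp [ 597.2 -136.7   67.4] t 8.58 w 0.267 f [ 0.5 -0.9 -1.3]
tool delta [ 3.6 -7.9 29.3] turn deg [0.01 0.46 0.67]
```

>>> arm_command(angular=[[0,0.4,0.6],[0,0,0],[0,0,0],[0,0,0],[0,0,0],[0,0,0],[0,0,0],[0,0,0],[0,0,0],[0,0,0]], delta_pos=[[0.003,-0.007,0.004],[0,0,0.006],[0,0,0.006],[0,0,0.003],[0,0,0],[0,0,0],[0,0,0],[0,0,0],[0,0,0],[0,0,0]], claw=[0,0,0,0,0,0,0,0,0,0])

```text
t: 9.42
eef_pos: [596.7, -145.6, 49.7]
tool_rot: [0.001, 3.135, -0.002]
ft_force: [0.6, 0.1, -1.7]
gripper_width: 0.26
```

```bash
python3 g.py 594 -144.6 38
```

```text
tcp [ 596.7 -145.6   49.7] t 9.42 w 0.26 f [ 0.6  0.1 -1.7]
tool delta [ 2.8  1.1 11.6] turn deg [-0.08  0.36 -0.04]
```

>>> arm_command(angular=[[0,0.3,0],[0,0,0],[0,0,0],[0,0,0],[0,0,0],[0,0,0],[0,0,0],[0,0,0],[0,0,0],[0,0,0]], delta_pos=[[0.003,0.001,0.002],[0,0,0.003],[0,0,0.002],[0,0,0.002],[0,0,0.001],[0,0,0],[0,0,0],[0,0,0],[0,0,0],[0,0,0]], claw=[0,0,0,0,0,0,0,0,0,0])

```text
t: 10.25
eef_pos: [593.5, -144.4, 38.7]
tool_rot: [0.001, 3.141, -0.002]
ft_force: [-0.5, 0.5, -1.6]
gripper_width: 0.266
```

```bash
python3 g.py 594 -144.6 38
```

```text
tcp [ 593.5 -144.4   38.7] t 10.25 w 0.266 f [-0.5  0.5 -1.6]
tool delta [-0.5 -0.2  0.7] turn deg [-0.08  0.04 -0.03]
```

>>> arm_command(angular=[[0,0,0],[0,0,0],[0,0,0],[0,0,0],[0,0,0],[0,0,0],[0,0,0],[0,0,0],[0,0,0],[0,0,0]], delta_pos=[[0,0,0.001],[0,0,0.001],[0,0,0],[0,0,0],[0,0,0],[0,0,0],[0,0,0],[0,0,0],[0,0,0],[0,0,0]], claw=[0,0,0,0.3,0.35,0.4,0.45,0.5,0.55,0.6])

```text
t: 11.08
eef_pos: [595.2, -144.8, 38.2]
tool_rot: [0.001, 3.137, -0.004]
ft_force: [0.1, -1.1, -0.9]
gripper_width: 0.6
```

```bash
python3 g.py 610 -18 170
```

```text
tcp [ 595.2 -144.8   38.2] t 11.08 w 0.6 f [ 0.1 -1.1 -0.9]
tool delta [ -15.3  126.5 -132. ] turn deg [-0.13  0.26 -0.03]
```

>>> arm_command(angular=[[0,0,0],[0,0,0],[0,0,0],[0,0,0],[0,0,0],[0,0,0],[0,0,0],[0,0,0],[0,0,0],[0,0,0]], delta_pos=[[0,0,-0.012],[0,0,-0.02],[0,0,-0.025],[0,0,-0.025],[0,0,-0.025],[0,0.01,-0.02],[0,0.02,-0.01],[0,0.03,0],[0,0.03,0],[0,0.025,0]], claw=[0.65,0.7,0.75,0.75,0.75,0.75,0.75,0.75,0.75,0.75])

```text
t: 11.92
eef_pos: [594.7, -31.2, 181.1]
tool_rot: [0.017, 3.137, -0.005]
ft_force: [-0.4, -0.9, 1.2]
gripper_width: 0.752
```

```bash
python3 w.py w3.png 593.5 -145 72; python3 w.py w3.png 610 -18 92;python3 g.py 610.5 -17 115
```

```text
tcp [594.7 -31.2 181.1] yaw [ 0.011  1.    -0.003] table -0.6
handle [ 595.1 -144.4] 23.9 887 zmax 73.5
base [ 594.9 -144.5] 67.9 2122 zmax 24.0
tcp [594.6 -26.7 181.1] yaw [0.007 1.    0.001] table -0.6
handle [611.8 -17.3] 31.9 1660 zmax 93.1
base [611.9 -17.2] 57.7 2102 zmax 24.0
tcp [594.5 -29.  180.8] t 12.02 w 0.749 f [-0.6 -0.8  0.8]
tool delta [-15.8  12.2  65.8] turn deg [-0.1   0.18 -0.35]
```

View pics/w3.png

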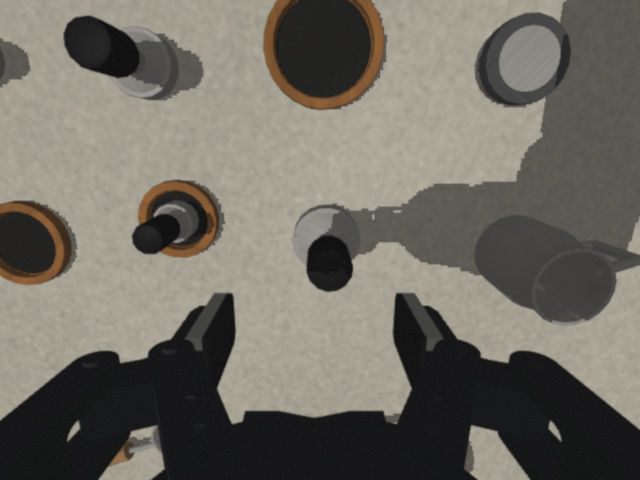

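d stands in rest_d at (178,215), within about 1 mm of centre. a is at (330,262), between the fingers. I go down on a.

>>> arm_command(angular=[[0,0,0],[0,0,0],[0,0,0],[0,0,0],[0,0,0],[0,0,0],[0,0,0],[0,0,0],[0,0,0],[0,0,0]], delta_pos=[[-0.006,0.005,0.005],[-0.006,0.004,0.015],[0,0,0.02],[0,0,0.018],[0,0,0.01],[0,0,0.003],[0,0,0],[0,0,0],[0,0,0],[0,0,0]], claw=[0.75,0.75,0.75,0.75,0.75,0.75,0.75,0.75,0.75,0.75])

```text
t: 12.85
eef_pos: [611.2, -22.6, 106.0]
tool_rot: [0.015, 3.135, -0.005]
ft_force: [-0.2, -0.2, 0.5]
gripper_width: 0.749
```

```bash
python3 g.py 611 -17.5 56
```

```text
tcp [611.2 -22.6 106. ] t 12.85 w 0.749 f [-0.2 -0.2  0.5]
tool delta [ 0.6  5.3 49.9] turn deg [-0.18  0.37 -0.55]
```

>>> arm_command(angular=[[0,0.3,-0.4],[0,0,0],[0,0,0],[0,0,0],[0,0,0],[0,0,0],[0,0,0],[0,0,0],[0,0,0],[0,0,0]], delta_pos=[[0,0.004,0.004],[0,0.0,0.008],[0,0,0.011],[0.001,0,0.011],[0.001,0,0.008],[0,0,0.004],[0,0,0],[0,0,0],[0,0,0],[0,0,0]], claw=[0.75,0.75,0.75,0.75,0.75,0.75,0.75,0.75,0.75,0.75])

```text
t: 13.68
eef_pos: [612.8, -17.9, 60.0]
tool_rot: [0.002, 3.133, -0.005]
ft_force: [0.5, -0.2, 0.0]
gripper_width: 0.751
```

```bash
python3 g.py 611 -17.5 56
```

```text
tcp [612.8 -17.9  60. ] t 13.68 w 0.751 f [ 0.5 -0.2  0. ]
tool delta [1.8 0.5 4. ] turn deg [-0.18  0.49 -0.06]
```

Final nudge and close.

>>> arm_command(angular=[[-0.2,0.4,0],[0,0,0],[0,0,0],[0,0,0],[0,0,0],[0,0,0],[0,0,0],[0,0,0],[0,0,0],[0,0,0]], delta_pos=[[0.002,0,0.004],[0,0,0],[0,0,0],[0,0,0],[0,0,0],[0,0,0],[0,0,0],[0,0,0],[0,0,0],[0,0,0]], claw=[0.7,0.65,0.6,0.55,0.5,0.45,0.4,0.35,0.3,0.2], grip_force=50)

```text
t: 14.52
eef_pos: [612.2, -17.0, 57.6]
tool_rot: [0.001, 3.137, 0.004]
ft_force: [-0.4, 1.2, 0.0]
gripper_width: 0.357
```

```bash
python3 g.py 611 -17.5 170
```

```text
tcp [612.2 -17.   57.6] t 14.52 w 0.357 f [-0.4  1.2  0. ]
tool delta [   0.7   -0.2 -112.4] turn deg [ 0.14  0.26 -0.03]
```

>>> arm_command(angular=[[0,0,0],[0,0,0],[0,0,0],[0,0,0],[0,0,0],[0,0,0],[0,0,0],[0,0,0],[0,0,0],[0,0,0]], delta_pos=[[0,0,0],[0,0,0],[0,0,-0.006],[0,0,-0.012],[0,0,-0.018],[0,0,-0.018],[0.006,0,-0.01],[0.015,0,-0.003],[0.025,0,0],[0.03,0,0]], claw=[0,0,0,0,0,0,0,0,0,0])

```text
t: 15.35
eef_pos: [533.7, -18.9, 122.0]
tool_rot: [-0.002, -3.137, 0.002]
ft_force: [-0.3, -0.8, -5.9]
gripper_width: 0.36
```

```bash
python3 g.py 459.5 -19.5 120
```

```text
tcp [533.7 -18.9 122. ] t 15.35 w 0.36 f [-0.3 -0.8 -5.9]
tool delta [74.2 -0.7  2.3] turn deg [-0.07 -0.25 -0.08]
```

>>> arm_command(angular=[[0,0,0],[0,0,0],[0,0,0],[0,0,0],[0,0,0],[0,0,0],[0,0,0],[0,0,0],[0,0,0],[0,0,0]], delta_pos=[[0.025,0,0],[0.02,0,0],[0.01,0,0],[0.004,0,0],[0,0,0],[0,0,0.005],[0,0,0.006],[0,0,0.006],[0,0,0],[0,0,0]], claw=[0,0,0,0,0,0,0,0,0,0])

```text
t: 16.18
eef_pos: [459.9, -19.8, 100.5]
tool_rot: [-0.004, -3.123, 0.004]
ft_force: [1.0, 0.6, -5.1]
gripper_width: 0.362
```

```bash
python3 rc.py w4.png 459.5 -19; python3 g.py 459.5 -19 62
```

```text
rest [459.3 -18.9  45.1]
rest [459.7 -19.1  41.8]
tcp [459.8 -19.8 100.4] t 16.23 w 0.362 f [-0.1 -0.  -6.5]
tool delta [-0.4  0.9 38.4] turn deg [-0.16 -1.07 -0.15]
```

>>> arm_command(angular=[[-0.1,-0.9,-0.1],[0,0,0],[0,0,0],[0,0,0],[0,0,0],[0,0,0],[0,0,0],[0,0,0],[0,0,0],[0,0,0]], delta_pos=[[0,0.001,0.004],[0,0,0.007],[0,0,0.008],[0,0,0.007],[0,0,0.003],[0,0,0.001],[0,0,0],[0,0,0],[0,0,0],[0,0,0]], claw=[0,0,0,0,0,0,0,0,0,0])

```text
t: 17.07
eef_pos: [462.0, -18.9, 67.4]
tool_rot: [-0.001, -3.138, 0.002]
ft_force: [0.8, -0.2, -5.3]
gripper_width: 0.362
```

```bash
python3 g.py 459.5 -19 62
```

```text
tcp [462.  -18.9  67.4] t 17.07 w 0.362 f [ 0.8 -0.2 -5.3]
tool delta [ 2.5 -0.1  5.4] turn deg [-0.08 -0.19 -0.05]
```

>>> arm_command(angular=[[0,-0.2,0],[0,0,0],[0,0,0],[0,0,0],[0,0,0],[0,0,0],[0,0,0],[0,0,0],[0,0,0],[0,0,0]], delta_pos=[[0.002,0,0.002],[0,0,0.002],[0,0,0.001],[0,0,0],[0,0,0],[0,0,0],[0,0,0],[0,0,0],[0,0,0],[0,0,0]], claw=[0,0,0,0,0,0,0,0,0,0])

```text
t: 17.9
eef_pos: [460.6, -19.0, 62.9]
tool_rot: [0.001, 3.139, -0.002]
ft_force: [0.7, 0.4, -5.1]
gripper_width: 0.361
```

```bash
python3 g.py 459.5 -19 61.6
```

```text
tcp [460.6 -19.   62.9] t 17.9 w 0.361 f [ 0.7  0.4 -5.1]
tool delta [ 1.1 -0.   1.3] turn deg [-0.08  0.17 -0.05]
```

>>> arm_command(angular=[[0,0,0],[0,0,0],[0,0,0],[0,0,0],[0,0,0],[0,0,0],[0,0,0],[0,0,0],[0,0,0],[0,0,0]], delta_pos=[[0.001,0,0.001],[0,0,0.001],[0,0,0],[0,0,0],[0,0,0],[0,0,0],[0,0,0],[0,0,0],[0,0,0],[0,0,0]], claw=[0,0,0,0.39,0.43,0.48,0.53,0.58,0.63,0.68])

```text
t: 18.73
eef_pos: [464.0, -19.1, 64.1]
tool_rot: [0.001, 3.129, -0.003]
ft_force: [-1.5, -0.0, 0.5]
gripper_width: 0.68
```

```bash
python3 g.py 470.5 -159 150
```

```text
tcp [464.  -19.1  64.1] t 18.73 w 0.68 f [-1.5 -0.   0.5]
tool delta [  -7.6 -140.   -85.6] turn deg [-0.1   0.7  -0.05]
```

>>> arm_command(angular=[[0,0.6,0],[0,0,0],[0,0,0],[0,0,0],[0,0,0],[0,0,0],[0,0,0],[0,0,0],[0,0,0],[0,0,0]], delta_pos=[[0,0,-0.012],[0,0,-0.02],[0,0,-0.025],[0,0,-0.025],[0,0,-0.015],[0,-0.015,-0.007],[0,-0.03,0],[0,-0.035,0],[0,-0.03,0],[0,-0.015,0]], claw=[0.72,0.75,0.75,0.75,0.75,0.75,0.75,0.75,0.75,0.75])

```text
t: 19.57
eef_pos: [464.4, -145.3, 173.9]
tool_rot: [-0.014, 3.139, -0.003]
ft_force: [0.2, 0.1, 0.6]
gripper_width: 0.749
```

```bash
python3 w.py w5.png 459.5 -19 96; python3 w.py w5.png 471 -159 84;python3 g.py 471 -158.5 100
```

```text
tcp [ 464.4 -145.3  173.9] yaw [-0.009  1.    -0.002] table -0.6
handle [459.6 -19.9] 32.1 2055 zmax 97.0
base [459.5 -19. ] 80.0 2536 zmax 24.0
tcp [ 464.6 -147.   173.9] yaw [-0.007  1.    -0.004] table -0.7
handle [ 472.1 -158.5] 29.9 1495 zmax 85.2
base [ 472.  -158.6] 50.0 1516 zmax 24.0
tcp [ 464.3 -144.9  173.7] t 19.67 w 0.749 f [0.1 1.1 0.2]
tool delta [ -6.4 -13.5  73.7] turn deg [-0.07  0.11  0.39]
```

>>> arm_command(angular=[[0,0,0.3],[0,0,0],[0,0,0],[0,0,0],[0,0,0],[0,0,0],[0,0,0],[0,0,0],[0,0,0],[0,0,0]], delta_pos=[[-0.004,-0.006,0.005],[-0.002,-0.006,0.015],[0,0,0.02],[0,0,0.018],[0,0,0.01],[0,0,0.003],[0,0,0],[0,0,0],[0,0,0],[0,0,0]], claw=[0.75,0.75,0.75,0.75,0.75,0.75,0.75,0.75,0.75,0.75])

```text
t: 20.5
eef_pos: [473.2, -153.3, 99.1]
tool_rot: [-0.01, 3.138, 0.001]
ft_force: [0.7, 0.2, 0.7]
gripper_width: 0.747
```

```bash
python3 g.py 471.5 -158.7 48
```

```text
tcp [ 473.2 -153.3   99.1] t 20.5 w 0.747 f [0.7 0.2 0.7]
tool delta [ 1.9 -5.4 51.1] turn deg [0.03 0.19 0.37]
```

>>> arm_command(angular=[[0,0.2,0.3],[0,0,0],[0,0,0],[0,0,0],[0,0,0],[0,0,0],[0,0,0],[0,0,0],[0,0,0],[0,0,0]], delta_pos=[[0.001,-0.005,0.004],[0,0,0.009],[0,0,0.011],[0.001,0,0.011],[0.001,0,0.009],[0,0,0.005],[0,0,0],[0,0,0],[0,0,0],[0,0,0]], claw=[0.75,0.75,0.75,0.75,0.75,0.75,0.75,0.75,0.75,0.75])

```text
t: 21.33
eef_pos: [473.7, -161.0, 49.2]
tool_rot: [0.001, 3.134, -0.004]
ft_force: [-1.0, 0.0, -0.3]
gripper_width: 0.755
```

```bash
python3 g.py 471.5 -158.7 48
```

```text
tcp [ 473.7 -161.    49.2] t 21.33 w 0.755 f [-1.   0.  -0.3]
tool delta [2.2 2.3 1.1] turn deg [-0.13  0.43 -0.05]
```

>>> arm_command(angular=[[-0.1,0.4,0],[0,0,0],[0,0,0],[0,0,0],[0,0,0],[0,0,0],[0,0,0],[0,0,0],[0,0,0],[0,0,0]], delta_pos=[[0.002,0.002,0.001],[0,0,0],[0,0,0],[0,0,0],[0,0,0],[0,0,0],[0,0,0],[0,0,0],[0,0,0],[0,0,0]], claw=[0.7,0.65,0.6,0.55,0.5,0.45,0.4,0.35,0.3,0.2], grip_force=50)

```text
t: 22.17
eef_pos: [473.3, -158.3, 50.1]
tool_rot: [0.0, 3.138, 0.0]
ft_force: [0.6, 0.6, 0.0]
gripper_width: 0.339
```

```bash
python3 g.py 474.6 289 170
```

```text
tcp [ 473.3 -158.3   50.1] t 22.17 w 0.339 f [0.6 0.6 0. ]
tool delta [  -1.7  447.3 -119.8] turn deg [ 0.01  0.23 -0.01]
```

>>> arm_command(angular=[[0,0,0],[0,0,0],[0,0,0],[0,0,0],[0,0,0],[0,0,0],[0,0,0],[0,0,0],[0,0,0],[0,0,0]], delta_pos=[[0,0,0],[0,0,0],[0,0,-0.006],[0,0,-0.014],[0,0,-0.024],[0,0,-0.028],[0,0,-0.028],[0,0,-0.02],[0,0.006,-0.01],[0,0.014,-0.004]], claw=[0,0,0,0,0,0,0,0,0,0])

```text
t: 23.0
eef_pos: [465.3, -139.1, 184.8]
tool_rot: [-0.007, -3.126, -0.001]
ft_force: [0.2, 0.0, -3.1]
gripper_width: 0.338
```

```bash
python3 g.py 475.5 289 185
```

```text
tcp [ 465.3 -139.1  184.8] t 23.0 w 0.338 f [ 0.2  0.  -3.1]
tool delta [-8.300e+00  4.282e+02 -1.000e-01] turn deg [ 0.04 -0.88 -0.24]
```

>>> arm_command(angular=[[0,-0.8,-0.2],[0,0,0],[0,0,0],[0,0,0],[0,0,0],[0,0,0],[0,0,0],[0,0,0],[0,0,0],[0,0,0]], delta_pos=[[-0.004,0.02,0],[0,0.028,0],[0,0.034,0],[0,0.034,0],[0,0.034,0],[0,0.034,0],[0,0.034,0],[0,0.034,0],[0,0.034,0],[0,0.034,0]], claw=[0,0,0,0,0,0,0,0,0,0])

```text
t: 23.83
eef_pos: [466.5, 185.8, 183.2]
tool_rot: [-0.023, -3.135, 0.015]
ft_force: [1.2, 0.7, -4.0]
gripper_width: 0.339
```

```bash
python3 g.py 475.5 289 170
```

```text
tcp [466.5 185.8 183.2] t 23.83 w 0.339 f [ 1.2  0.7 -4. ]
tool delta [ -7.5 103.4  12.1] turn deg [-0.56 -0.37 -0.84]
```

>>> arm_command(angular=[[-0.5,-0.3,-0.8],[0,0,0],[0,0,0],[0,0,0],[0,0,0],[0,0,0],[0,0,0],[0,0,0],[0,0,0],[0,0,0]], delta_pos=[[-0.004,0.032,0],[-0.003,0.028,0],[0,0.018,0.004],[0,0.009,0.01],[0,0.003,0.015],[0,0,0.015],[0,0,0.012],[0,0,0.006],[0,0,0],[0,0,0]], claw=[0,0,0,0,0,0,0,0,0,0])

```text
t: 24.67
eef_pos: [467.8, 282.1, 111.4]
tool_rot: [0.014, -3.131, 0.015]
ft_force: [0.4, -0.0, -4.8]
gripper_width: 0.337
```

```bash
python3 rc.py w6.png 475.5 289; python3 g.py 475.5 289 54
```

```text
rest [475.2 291.   41.2]
rest [475.2 290.2  37.7]
tcp [467.7 282.  111.5] t 24.72 w 0.336 f [-0.7 -0.1 -4.2]
tool delta [-8.5  7.5 57.3] turn deg [-0.56 -0.63  0.49]
```

>>> arm_command(angular=[[-0.5,-0.6,0.4],[0,0,0],[0,0,0],[0,0,0],[0,0,0],[0,0,0],[0,0,0],[0,0,0],[0,0,0],[0,0,0]], delta_pos=[[-0.006,0.007,0.004],[0,0,0.008],[0,0,0.01],[0,0,0.01],[0,0,0.008],[0,0,0.004],[0,0,0],[0,0,0],[0,0,0],[0,0,0]], claw=[0,0,0,0,0,0,0,0,0,0])

```text
t: 25.55
eef_pos: [479.2, 291.2, 68.2]
tool_rot: [0.002, 3.132, 0.008]
ft_force: [1.3, 0.3, -4.2]
gripper_width: 0.338
```

```bash
python3 g.py 476 290 54
```

```text
tcp [479.2 291.2  68.2] t 25.55 w 0.338 f [ 1.3  0.3 -4.2]
tool delta [ 3.3 -1.3 14.1] turn deg [ 0.29  0.57 -0.08]
```

>>> arm_command(angular=[[0.3,0.5,0],[0,0,0],[0,0,0],[0,0,0],[0,0,0],[0,0,0],[0,0,0],[0,0,0],[0,0,0],[0,0,0]], delta_pos=[[0.003,-0.001,0.003],[0,0,0.004],[0,0,0.003],[0,0,0.002],[0,0,0.001],[0,0,0],[0,0,0],[0,0,0],[0,0,0],[0,0,0]], claw=[0,0,0,0,0,0,0,0,0,0])

```text
t: 26.38
eef_pos: [477.0, 290.8, 55.1]
tool_rot: [0.002, 3.139, 0.001]
ft_force: [-0.5, -0.7, -4.2]
gripper_width: 0.339
```

```bash
python3 g.py 476 290 54
```

```text
tcp [477.  290.8  55.1] t 26.38 w 0.339 f [-0.5 -0.7 -4.2]
tool delta [ 1.  -0.8  1.1] turn deg [ 0.04  0.16 -0.08]
```

>>> arm_command(angular=[[0,0,0],[0,0,0],[0,0,0],[0,0,0],[0,0,0],[0,0,0],[0,0,0],[0,0,0],[0,0,0],[0,0,0]], delta_pos=[[0.001,-0.001,0.001],[0,0,0.001],[0,0,0],[0,0,0],[0,0,0],[0,0,0],[0,0,0],[0,0,0],[0,0,0],[0,0,0]], claw=[0,0,0,0.37,0.41,0.46,0.51,0.56,0.61,0.66])

```text
t: 27.22
eef_pos: [479.2, 291.7, 56.6]
tool_rot: [0.002, 3.131, 0.008]
ft_force: [0.1, 0.0, -0.5]
gripper_width: 0.663
```

```bash
python3 g.py 464 -291 170
```

```text
tcp [479.2 291.7  56.6] t 27.22 w 0.663 f [ 0.1  0.  -0.5]
tool delta [  13.2 -582.1 -116.6] turn deg [ 0.3   0.58 -0.08]
```

>>> arm_command(angular=[[0.2,0.5,0],[0,0,0],[0,0,0],[0,0,0],[0,0,0],[0,0,0],[0,0,0],[0,0,0],[0,0,0],[0,0,0]], delta_pos=[[0,0,-0.012],[0,0,-0.02],[0,0,-0.025],[0,0,-0.025],[0,0,-0.02],[0,-0.015,-0.01],[0,-0.03,0],[0,-0.036,0],[0,-0.036,0],[0,-0.036,0]], claw=[0.65,0.65,0.6,0.6,0.6,0.6,0.6,0.6,0.6,0.6])

```text
t: 28.05
eef_pos: [479.5, 137.3, 172.2]
tool_rot: [-0.017, 3.139, 0.002]
ft_force: [1.3, -0.8, -0.3]
gripper_width: 0.603
```

```bash
python3 w.py w7.png 475.5 290 88; python3 g.py 464 -291 170
```

```text
tcp [479.5 137.3 172.2] yaw [-0.011  1.     0.002] table -0.7
handle [475. 289.] 30.1 1748 zmax 89.3
base [475.5 290. ] 80.0 3152 zmax 24.0
tcp [478.3 130.7 172. ] t 28.1 w 0.597 f [-2.2 -6.   0.4]
tool delta [  16.4 -421.6    4.1] turn deg [-0.28  0.02  0.28]
```

b is seated at about (475,289). On to c.

>>> arm_command(angular=[[-0.2,0,0.2],[0,0,0],[0,0,0],[0,0,0],[0,0,0],[0,0,0],[0,0,0],[0,0,0],[0,0,0],[0,0,0]], delta_pos=[[0.002,-0.03,0],[0.002,-0.038,0],[0.001,-0.038,0],[0.001,-0.038,0],[0.001,-0.038,0],[0.001,-0.038,0],[0.001,-0.038,0],[0,-0.038,0],[0,-0.035,0],[0,-0.025,0]], claw=[0.6,0.6,0.6,0.6,0.6,0.6,0.6,0.6,0.6,0.6])

```text
t: 28.93
eef_pos: [461.1, -244.2, 169.8]
tool_rot: [0.001, -3.139, 0.003]
ft_force: [0.3, 0.1, -0.5]
gripper_width: 0.599
```

```bash
python3 w.py w8.png 464.5 -291 76; python3 g.py 464.7 -291 100
```

```text
tcp [ 461.1 -244.2  169.8] yaw [-0.     1.    -0.002] table -0.6
handle [ 465.5 -290.9] 27.1 1195 zmax 77.3
base [ 465.3 -291.1] 41.8 1052 zmax 24.0
tcp [ 461.6 -248.2  169.7] t 28.98 w 0.6 f [ 1.3 -5.1  0.2]
tool delta [ -3.4 -42.4  69.9] turn deg [-0.33 -0.15 -0.17]
```

View pics/w8.png

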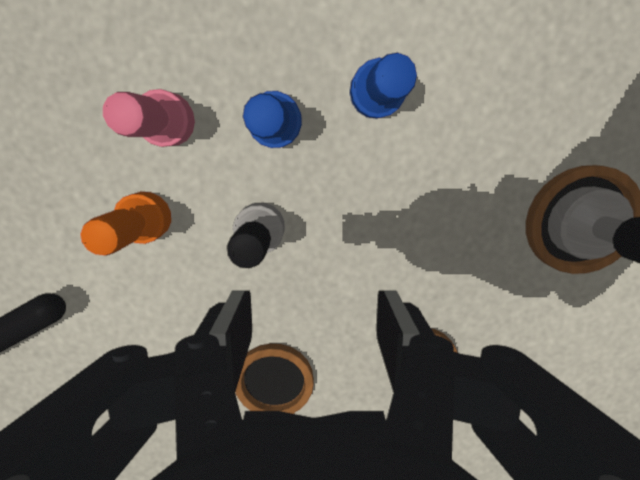

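The black and steel c is at (250,240). Orange at (125,225), pink at (150,115) and the blues at (270,118) and (385,85) are left alone.

>>> arm_command(angular=[[-0.3,-0.1,-0.1],[0,0,0],[0,0,0],[0,0,0],[0,0,0],[0,0,0],[0,0,0],[0,0,0],[0,0,0],[0,0,0]], delta_pos=[[-0.003,-0.018,0],[0,-0.015,0.004],[0,-0.006,0.012],[0,0,0.018],[0,0,0.018],[0,0,0.01],[0,0,0.003],[0,0,0],[0,0,0],[0,0,0]], claw=[0.6,0.6,0.6,0.6,0.6,0.6,0.6,0.6,0.6,0.6])

```text
t: 29.82
eef_pos: [457.7, -294.0, 100.2]
tool_rot: [-0.02, -3.136, -0.0]
ft_force: [-0.3, -0.2, 0.4]
gripper_width: 0.6
```

```bash
python3 g.py 465 -291 41
```

```text
tcp [ 457.7 -294.   100.2] t 29.82 w 0.6 f [-0.3 -0.2  0.4]
tool delta [-7.6  3.1 59.2] turn deg [ 0.01 -0.32 -0.74]
```

>>> arm_command(angular=[[0,-0.3,-0.6],[0,0,0],[0,0,0],[0,0,0],[0,0,0],[0,0,0],[0,0,0],[0,0,0],[0,0,0],[0,0,0]], delta_pos=[[-0.005,0.003,0],[0,0,0.004],[0,0,0.01],[0,0,0.013],[0.001,0,0.013],[0,0,0.009],[0,0,0.004],[0,0,0],[0,0,0],[0,0,0]], claw=[0.6,0.6,0.6,0.6,0.6,0.6,0.6,0.6,0.6,0.6])

```text
t: 30.65
eef_pos: [466.0, -291.6, 46.4]
tool_rot: [-0.001, 3.134, -0.007]
ft_force: [0.1, 0.3, 0.3]
gripper_width: 0.599
```

```bash
python3 g.py 465 -291 41
```

```text
tcp [ 466.  -291.6   46.4] t 30.65 w 0.599 f [0.1 0.3 0.3]
tool delta [1.1 0.6 5.4] turn deg [-0.24  0.42  0.05]
```

>>> arm_command(angular=[[-0.2,0.4,0],[0,0,0],[0,0,0],[0,0,0],[0,0,0],[0,0,0],[0,0,0],[0,0,0],[0,0,0],[0,0,0]], delta_pos=[[0.001,0,0.005],[0,0,0],[0,0,0],[0,0,0],[0,0,0],[0,0,0],[0,0,0],[0,0,0],[0,0,0],[0,0,0]], claw=[0.6,0.55,0.5,0.45,0.4,0.35,0.3,0.25,0.2,0.1], grip_force=50)

```text
t: 31.48
eef_pos: [466.6, -292.3, 43.1]
tool_rot: [-0.002, 3.138, -0.003]
ft_force: [0.5, 1.0, -0.0]
gripper_width: 0.305
```

```bash
python3 g.py 615.5 -283 110
```

```text
tcp [ 466.6 -292.3   43.1] t 31.48 w 0.305 f [ 0.5  1.  -0. ]
tool delta [-149.1    9.   -66.5] turn deg [-0.1   0.19  0.06]
```

>>> arm_command(angular=[[0,0,0],[0,0,0],[0,0,0],[0,0,0],[0,0,0],[0,0,0],[0,0,0],[0,0,0],[0,0,0],[0,0,0]], delta_pos=[[0,0,0],[0,0,0],[0,0,-0.006],[0,0,-0.012],[0,0,-0.018],[0,0,-0.018],[-0.006,0.001,-0.01],[-0.015,0.002,-0.003],[-0.025,0.002,0],[-0.03,0.002,0]], claw=[0,0,0,0,0,0,0,0,0,0])

```text
t: 32.32
eef_pos: [534.7, -284.0, 113.3]
tool_rot: [-0.008, -3.133, -0.002]
ft_force: [0.5, -0.7, -1.0]
gripper_width: 0.3
```

```bash
python3 g.py 615.5 -283 110
```

```text
tcp [ 534.7 -284.   113.3] t 32.32 w 0.3 f [ 0.5 -0.7 -1. ]
tool delta [-80.8   1.4   2.6] turn deg [ 0.08 -0.52 -0.28]
```

>>> arm_command(angular=[[0,-0.5,-0.2],[0,0,0],[0,0,0],[0,0,0],[0,0,0],[0,0,0],[0,0,0],[0,0,0],[0,0,0],[0,0,0]], delta_pos=[[-0.026,0,0],[-0.02,0,0],[-0.012,0,0],[-0.005,0,0],[0,0,0],[0,0,0.005],[0,0,0.006],[0,0,0.004],[0,0,0],[0,0,0]], claw=[0,0,0,0,0,0,0,0,0,0])

```text
t: 33.15
eef_pos: [601.3, -283.5, 96.9]
tool_rot: [-0.0, -3.141, -0.002]
ft_force: [0.3, 1.0, -1.5]
gripper_width: 0.302
```

```bash
python3 rc.py w9.png 615.5 -283; python3 g.py 615.8 -283 47
```

```text
rest [ 615.4 -283.3   37.2]
rest [ 614.8 -283.4   33.4]
tcp [ 601.1 -283.5   96.8] t 33.2 w 0.301 f [-0.2  0.4 -1.4]
tool delta [-14.8   0.4  49.8] turn deg [ 0.07 -0.09 -0.01]
```

>>> arm_command(angular=[[0,0,0],[0,0,0],[0,0,0],[0,0,0],[0,0,0],[0,0,0],[0,0,0],[0,0,0],[0,0,0],[0,0,0]], delta_pos=[[-0.008,0,0],[-0.005,0,0.004],[0,0,0.008],[0,0,0.009],[0,0,0.008],[0,0,0.004],[0,0,0],[0,0,0],[0,0,0],[0,0,0]], claw=[0,0,0,0,0,0,0,0,0,0])

```text
t: 34.03
eef_pos: [614.5, -283.3, 59.4]
tool_rot: [-0.001, -3.139, -0.003]
ft_force: [0.5, -0.6, -0.7]
gripper_width: 0.297
```

```bash
python3 g.py 616 -283.3 47
```

```text
tcp [ 614.5 -283.3   59.4] t 34.03 w 0.297 f [ 0.5 -0.6 -0.7]
tool delta [-1.6 -0.  12.4] turn deg [ 0.11 -0.18 -0.03]
```

>>> arm_command(angular=[[0,0,0],[0,0,0],[0,0,0],[0,0,0],[0,0,0],[0,0,0],[0,0,0],[0,0,0],[0,0,0],[0,0,0]], delta_pos=[[-0.001,0,0.002],[0,0,0.003],[0,0,0.003],[0,0,0.002],[0,0,0.001],[0,0,0],[0,0,0],[0,0,0],[0,0,0],[0,0,0]], claw=[0,0,0,0,0,0,0,0,0,0])

```text
t: 34.87
eef_pos: [616.4, -283.8, 48.8]
tool_rot: [-0.001, -3.141, -0.001]
ft_force: [0.1, -0.6, -0.9]
gripper_width: 0.304
```

```bash
python3 g.py 616 -283.3 47
```

```text
tcp [ 616.4 -283.8   48.8] t 34.87 w 0.304 f [ 0.1 -0.6 -0.9]
tool delta [0.4 0.5 1.8] turn deg [ 0.05 -0.03 -0.04]
```

>>> arm_command(angular=[[0,0,0],[0,0,0],[0,0,0],[0,0,0],[0,0,0],[0,0,0],[0,0,0],[0,0,0],[0,0,0],[0,0,0]], delta_pos=[[0,0,0.001],[0,0,0.001],[0,0,0],[0,0,0],[0,0,0],[0,0,0],[0,0,0],[0,0,0],[0,0,0],[0,0,0]], claw=[0,0,0,0.33,0.37,0.42,0.47,0.52,0.57,0.62])

```text
t: 35.7
eef_pos: [618.0, -284.5, 48.6]
tool_rot: [0.001, 3.138, -0.001]
ft_force: [0.5, -0.2, 0.6]
gripper_width: 0.619
```

```bash
python3 g.py 616 -283.3 170
```

```text
tcp [ 618.  -284.5   48.6] t 35.7 w 0.619 f [ 0.5 -0.2  0.6]
tool delta [   1.6    1.1 -121.4] turn deg [-0.05  0.19 -0.04]
```

>>> arm_command(angular=[[0,0,0],[0,0,0],[0,0,0],[0,0,0],[0,0,0],[0,0,0],[0,0,0],[0,0,0],[0,0,0],[0,0,0]], delta_pos=[[0,0,-0.012],[0,0,-0.02],[0,0,-0.03],[0,0,-0.035],[0,0,-0.03],[0,0,-0.03],[0.015,-0.01,-0.02],[0.03,-0.02,0],[0.035,-0.025,0],[0.035,-0.025,0]], claw=[0.65,0.65,0.65,0.65,0.65,0.65,0.65,0.65,0.65,0.65])

```text
t: 36.53
eef_pos: [506.4, -361.6, 232.0]
tool_rot: [-0.02, 3.137, -0.0]
ft_force: [-0.1, -0.6, 0.2]
gripper_width: 0.65
```

>>> arm_command(angular=[[0,0,0],[0,0,0],[0,0,0],[0,0,0],[0,0,0],[0,0,0],[0,0,0],[0,0,0],[0,0,0],[0,0,0]], delta_pos=[[0.025,-0.03,0],[0.025,-0.03,0],[0.025,-0.03,0],[0.025,-0.03,0],[0.025,-0.025,0],[0.015,-0.015,0],[0.005,-0.005,0],[0,0,0],[0,0,0],[0,0,0]], claw=[0.65,0.65,0.65,0.65,0.65,0.65,0.65,0.65,0.65,0.65])

```text
t: 37.37
eef_pos: [349.4, -538.7, 234.4]
tool_rot: [-0.009, 3.135, -0.007]
ft_force: [-0.1, -0.7, -0.7]
gripper_width: 0.651
```

```bash
python3 - <<'E'
from h import *
im,d=r.snapshot('top');W=world('top',d);save('top1.png',im);print(r.state()['eef_pos'].round(),r.state()['t'])
z=W[...,2]
f=lambda x:np.round([*cv2.minEnclosingCircle(x.astype(np.float32))[0]],1)
for n,H,x,y in(('a',96,458.7,-19.3),('b',88,474.6,289),('c',80,614.7,-282.8),('d',72,593.5,-144.6)):
    k=(d>0)&(np.hypot(W[...,0]-x,W[...,1]-y)<35)&(z>H-8)&(z<H+8)
    print(n,k.sum(), f(W[k][:,:2]) if k.sum()>5 else '', 'top',z[k].max().round(1) if k.any() else '', 'rest',x,y)
for n,x,y in(('p',625,160),('l',471,128)):
    k=(d>0)&(np.hypot(W[...,0]-x,W[...,1]-y)<60)&(z>18)&(z<120);print(n,W[k].min(0).round(),W[k].max(0).round())
E
```

```text
[ 350. -538.  234.] 37.4167
a 167 [458.7 -20.3] top 100.7 rest 458.7 -19.3
b 147 [473.3 288.1] top 94.1 rest 474.6 289
c 114 [ 613.9 -284.4] top 85.0 rest 614.7 -282.8
d 87 [ 593.1 -145.8] top 77.0 rest 593.5 -144.6
p [591. 116.  18.] [657. 206.  88.]
l [441.  98.  19.] [501. 158.  34.]
```

View pics/top1.png

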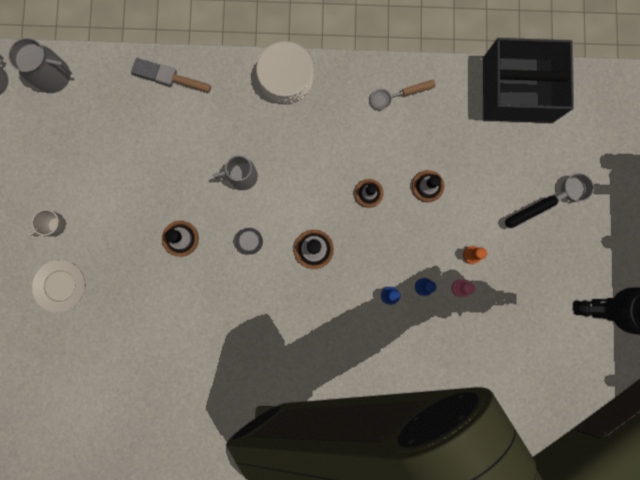

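All four tampers stand upright in their own rests: d (369,190), c (430,184), a (314,247) and b (177,237). The pitcher and leveller haven't moved and the arm is clear, so I hand in.

```bash
python3 -c "
from h import *
s=r.state();print(s['qd'].round(3),s['ft_force'].round(1));print(r.finish_job())"
```

```text
[ 0.01  -0.002  0.001  0.    -0.002 -0.002] [-0.   0.3 -0.2]
the job is handed in; nothing more can be done
None
```

I put each of the four tampers into the rest of its own size, in the order d, a, b, c, and handed the job in at about 37 s.

- **Position:** the last top-camera check put every tamper axis within about 2 mm of its rest centre (limit 12 mm). All four look upright.
- **Seating:** the handle tops read about 5 to 6 mm above nominal, where 4 mm is expected from the recess floor. The same camera read 1.5 to 3 mm high at the start, so I take all four as seated.
- **Pitcher and leveller:** both were within 1 mm of where they began. The blue, orange and pink look-alikes were never touched.
- **Disagreements:** the wrist and top cameras differed by 1 to 3 mm throughout. The tool drifted 2 to 3 mm in x while releasing a and b, but both still ended centred.

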